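Close the sample chamber crosswise in two passes

ROBOT

A 6-joint arm with a two-finger parallel gripper is mounted at the origin on a cart in front of the work surface, level with it; the furniture and walls round the work are solid. World frame = base frame: x ahead of the robot, y to its left, z up, the work surface at z = 0. Lengths are in m, angles in rad, forces in N, time in s.
With the tool pointing down it reaches from about 0.35 to 0.775 m from the base axis. Payload 5.5 kg.
Tool frame: the origin (TCP) lies at the very end of the fingers, on their centre line; the grasp point (between the pads) lies 19 mm behind it; z points along the fingers, y is the line along which they close (so a half turn about z gives the same grasp; the last joint's range is limited). The gripper opens to 85 mm and grips with 20 to 120 N. Pads are 22 mm wide; open, the fingers measure 114 mm over their backs; the gripper's body (76 mm by 85 mm) begins 54 mm behind the grasp point. The pads swing forward as they close: fully open they stand 13 mm farther back than shut.
Start: joints at [-1.345, 0.313, 0.046, 1.304, 0, 1.431], TCP at [0.206, -0.537, 0.231] pointing down, gripper open.
Joint ranges: [-2.76, 2.76], [-0.86, 1.69], [-1.03, 1.26], [-2.2, 2.34], [-1.47, 1.5], [-3.14, 3.14]. Speed limits (rad/s): [2.57, 2.57, 3.14, 3.14, 3.14, 3.14].

INTERFACE

Orientations are given as a unit quaternion [w, x, y, z].
In Python, from workcell import env gives the robot as it stands. The module is installed in compiled form; this text tells all that it offers.
- The arm moves only by the tool jog_arm, never from a script. Its arguments are lists of equal length, an entry for each row: "gripper": the opening, from 0 (shut) to 1 (fully open); "offset": the shift along the world's x, y, z in cm, a list of three; "twist": the turn about the world's z in degrees. In form: {"gripper": [gripper, ...], "offset": [[dx, dy, dz], ...], "twist": [twist, ...]}. A call has exactly 8 rows; each row is the pose to reach, as a shift and turn from the pose commanded when the call began; what a row does not reach only later rows make up. A row lasts 1/8 s, in which the tool goes at most 62.5 mm and 10.7 degrees, less where a joint would pass 70% of its speed; a pose out of reach is approached as far as the arm can. A call with a gripper value outside its range is refused whole. The fingers move at their own pace and stop on an object; "squeeze" is the grip in N (left out, the last holds). Time passes only in rows, so rows that repeat a pose let the fingers close, or fill a call up. It gives the time, the measured TCP pose, the force, the opening and the grip force at its end, in the units of the state.
- env.get_state(): the state, without advancing time (a new reading comes with each control period).
- env.read_camera(name): name is "scene" or "side" or "wrist"; returns a dict with "image" (400x640x3 uint8, red, green, blue), "z_map" (400x640 float32, m along the optical axis (not along the pixel's ray), 0 where there is no reading), "fovy" (degrees; the focal length in pixels is half the picture's height over the tangent of half this angle, whatever the lens; pixels are square), "cx", "cy" (the principal point, pixels), "cam_to_world" (4x4, takes a point from camera to world coordinates). Camera axes: x right, y up, looking along -z (the intrinsics and any distortion apply to the point x, -y, -z); pixel columns grow to the right and rows downward; lengths in m; the calibration is good to about 2 mm. A picture is of the moment at which its call begins.
- env.hand_in(): hands the job in; it is judged then, once.
The state is a dict: "clock": time; "joint_pos": joint angles; "qvel": joint speeds; "tau": joint torques, N m; "tcp_pos": TCP position; "orientation": TCP orientation; "wrist_force": force on the tool from outside, world axes, zero at the start; "ft_torque": the same for the moment, N m; "finger_gap": finger opening in m; "grip_force": force on a finger pad.
Only numpy, scipy, OpenCV 4.12 (cv2) and the standard library are available. Lean on these libraries where they do the work, as an engineer would, in place of code of your own. Each camera call takes 0.05 s, during which the arm holds its last target. There are 200 camera calls.

TASK

Close the sample chamber evenly: turn its four bar knobs clockwise, crosswise - red, then blue across from it, then yellow, then green across from it - on the first pass each only until it bears lightly on the cover, then once more in the same order until each is firm, without forcing any. Do not push the beaker, the blue-capped tube or the green box about, and let go at the end.

Things in the scene. Friction and masses are not known exactly. Their poses are not given: they have to be found in the camera images.
- chamber: sealed sample chamber, a grey block 150 x 150 mm, standing fixed on the bench; its origin is the centre of its underside and z points up. A cover plate lies in the recess of its top; four coloured bar knobs stand over the cover's corners, 64 mm from its middle and 90 mm from each neighbour
- cover: loose square aluminium cover plate 126 x 126 x 10 mm with a round glass window in the middle, lying in the recess; origin at the centre of its underside, 40 mm above the bench
- red_knob: red bar knob, across from the blue one; origin on its upright axis at the underside of its round skirt (40 mm wide, 10 mm high), 56 mm above the bench, z up. On it stands the grip bar, 42 mm long along the knob's x, 14 mm thick along its y, from 10 to 44 mm above the origin. Clockwise from above tightens; the knob does not rise or sink and stays as it is left
- blue_knob: blue bar knob, across from the red one; origin on its upright axis at the underside of its round skirt (40 mm wide, 10 mm high), 56 mm above the bench, z up. Shape as red. Under every knob a hidden spring-backed foot goes down 3 mm per radian; it starts 0.45 to 1.95 mm above the cover (0.15 to 0.65 rad of turning), differently for each knob, which cannot be seen, only felt
- yellow_knob: yellow bar knob, across from the green one; origin on its upright axis at the underside of its round skirt (40 mm wide, 10 mm high), 56 mm above the bench, z up. Shape as red. Once a foot bears, its force on the cover grows by about 70 N and the turning moment by 0.8 N m per radian. Light is 5 to 25 N (aim at 15 N, 0.2 rad past contact), firm 25 to 60 N (aim at 43 N); over 70 N spoils the cover
- green_knob: green bar knob, across from the yellow one; origin on its upright axis at the underside of its round skirt (40 mm wide, 10 mm high), 56 mm above the bench, z up. Shape as red. Moment felt, read at rest after a last slow turn of 0.03 rad: about 0 or slightly negative when free, 0.1 N m at 15 N, 0.27 at 30 N, 0.4 at 43 N, within a fifth, as friction varies; while turning it is 0.05 to 0.1 higher
- beaker: clear plastic beaker, 53 mm wide and 70 mm high, standing on the bench; origin at the centre of its underside; leave alone
- tube50_b: white tube with a blue cap, 34 x 117 x 35 mm, lying on the bench; origin at the middle of its underside; leave alone
- slide_box: small green box, 34 x 87 x 35 mm, on the bench; origin at the centre of its underside; leave alone
Things that resemble listed ones, but are neither listed nor needed, are in the scene too. Leave any purple look-alike of the cover alone.

How it is judged:
On the way, in this order (a step that is already met when the one before it is completed fails the run):
1. the red knob bears lightly on the cover (over 5 N) (contact force between red_knob and cover above 5 N), for 0.1 s.
2. the blue knob bears lightly on the cover (over 5 N) (contact force between blue_knob and cover above 5 N), for 0.1 s.
3. the yellow knob bears lightly on the cover (over 5 N) (contact force between yellow_knob and cover above 5 N), for 0.1 s.
4. the green knob bears lightly on the cover (over 5 N) (contact force between green_knob and cover above 5 N), for 0.1 s.
5. the red knob is firm (over 25 N) (contact force between red_knob and cover above 25 N), for 0.1 s.
6. the blue knob is firm (over 25 N) (contact force between blue_knob and cover above 25 N), for 0.1 s.
7. the yellow knob is firm (over 25 N) (contact force between yellow_knob and cover above 25 N), for 0.1 s.
8. the green knob is firm (over 25 N) (contact force between green_knob and cover above 25 N), for 0.1 s.
At the end, for the whole second after the job is handed in: every knob presses on the cover with 25 to 60 N and the cover lies still in its recess (contact force between red_knob and cover between 25 and 60 N and contact force between blue_knob and cover between 25 and 60 N and contact force between yellow_knob and cover between 25 and 60 N and contact force between green_knob and cover between 25 and 60 N and linear speed of cover below 0.01 m/s); the robot touches nothing.
It fails at once if a knob is overtightened: more than 70 N on the cover (contact force between any of red_knob, blue_knob, yellow_knob, green_knob and cover above 70 N).
It fails at once if the beaker, the blue-capped tube or the green box is shifted by more than 20 mm (distance of any of beaker, tube50_b, slide_box from where it was at the start of the episode above 0.02 m).
It also fails if it takes over 72 s, if anything falls off the work surface, if the arm or the gripper's body presses on something with over 40 N, if the wrist force passes 120 N, or if a joint passes its speed limit or range.

## Working session

There is one attempt and no reset: what is moved stays moved. The work goes in short steps, Python scripts to look and compute and a tool call to move; the robot and the scene stay as the last step left them, time stands still between calls to the robot, and variables do not carry over. Pictures are saved under pics/ and viewed, at most 10 in all, crops included, and the job is handed in when it is done.

Besides the shell and the picture viewer there is one more tool, called after "Request:" as name(argument=value, ...), one argument or row to a line, values as JSON. jog_arm: Moves the arm, as the interface text tells. Its arguments: {"type":"object","properties":{"gripper":{"type":"array"},"offset":{"type":"array"},"twist":{"type":"array"},"squeeze":{"type":"number"}},"required":["gripper","offset","twist"]}

```bash
mkdir -p pics
cat > h.py <<'E'
import numpy as np, cv2
from workcell import env
def K(c):
    f=200/np.tan(np.radians(c['fovy'])/2); return f
def pts(c):
    f=K(c); z=c['z_map']; v,u=np.mgrid[0:400,0:640]
    P=np.stack([(u-c['cx'])/f*z,-(v-c['cy'])/f*z,-z],-1)
    T=np.array(c['cam_to_world']); return P@T[:3,:3].T+T[:3,3]
def save(c,n): cv2.imwrite('pics/'+n,c['image'][:,:,::-1])
E
python3 - <<'E'
from h import *
a=[env.read_camera(n) for n in('scene','side')]
for c,n in zip(a,('scene','side')):
    print(n,{k:v for k,v in c.items() if k not in('image','z_map')})
cv2.imwrite('pics/a.png',cv2.resize(np.vstack([c['image'] for c in a])[:,:,::-1],(480,600))) 
save(a[0],'scene.png');save(a[1],'side.png')
np.savez('a.npz',s=a[0]['image'],sp=pts(a[0]),d=a[1]['image'],dp=pts(a[1]))
print(env.get_state())
E
```

```text
scene {'fovy': 50.2734332924135, 'cx': 318.56069454113384, 'cy': 198.23858956655383, 'cam_to_world': array([[-0.84285358,  0.27170341, -0.46451598,  0.11603952],
       [-0.5375436 , -0.38434723,  0.75054919,  0.72240144],
       [ 0.02539134,  0.88230067,  0.47000086,  0.54517892],
       [ 0.        ,  0.        ,  0.        ,  1.        ]])}
side {'fovy': 51.705727883340245, 'cx': 317.7424120369019, 'cy': 199.5529556583819, 'cam_to_world': array([[-0.85641133,  0.20295226, -0.47473151,  0.0731543 ],
       [-0.51628436, -0.34229953,  0.78503598,  0.79635871],
       [-0.00317555,  0.91741017,  0.39793027,  0.48118973],
       [ 0.        ,  0.        ,  0.        ,  1.        ]])}
{'clock': 0.1, 'joint_pos': array([-1.34458744e+00,  3.13947233e-01,  4.50739844e-02,  1.30362100e+00,
       -1.83598994e-05,  1.43120500e+00]), 'qvel': array([ 0.00037626, -0.0018939 ,  0.00270505,  0.00060848,  0.00190699,
       -0.00041412]), 'tau': array([ 1.77122711e-03, -4.81725597e+01,  2.99244511e+01,  1.27690969e-02,
       -2.73039814e-04,  3.42191449e-06]), 'tcp_pos': array([ 0.20555866, -0.53649377,  0.23047797]), 'orientation': array([-8.47767005e-04,  9.83319996e-01,  1.81882010e-01, -4.59272911e-05]), 'wrist_force': array([ 0.56593504, -0.67137299,  0.3481659 ]), 'ft_torque': array([ 0.0645213 , -0.02755445, -0.04553376]), 'grip_force': 0.0, 'finger_gap': 0.08513938678319528}
```

View pics/scene.png

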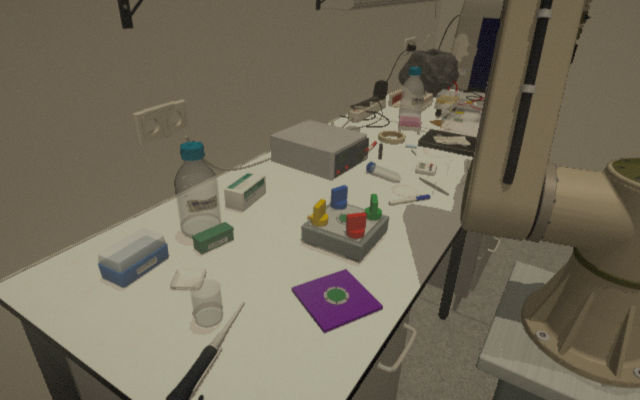

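View pics/side.png

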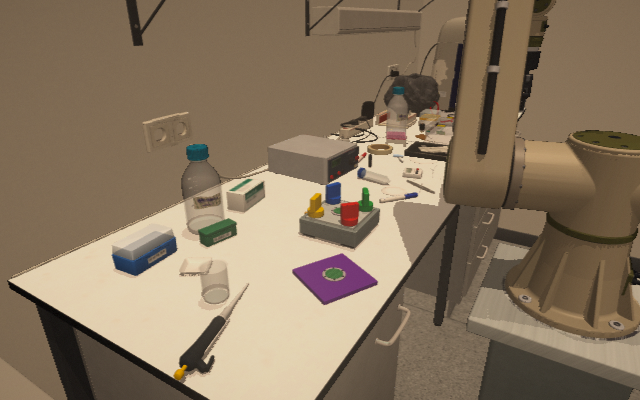

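The chamber shows at about (345,230) in the scene view. What could be mistaken for each knob:
- **Red:** knob at (356,224); red spots by the instrument at (372,146).
- **Blue:** knob at (339,197); pen at (423,197), blue box (135,258), tube cap (371,167).
- **Yellow:** knob at (320,211); pipette tip in the side view at (180,374).
- **Green:** knob at (374,206); disc in the window at (345,217), slide box (213,237), purple plate's disc (337,296).

I choose the four upright bars on the grey block.

```bash
cat > loc.py <<'E'
from h import *
R={'red':[(0,9),(171,180)],'yellow':[(18,35)],'green':[(50,85)],'blue':[(100,125)]}
def knobs(im,P,zlo=.068,box=(.25,.75,-.4,.4)):
    hsv=cv2.cvtColor(im,cv2.COLOR_RGB2HSV); H,S=hsv[...,0],hsv[...,1]; out={}
    for k,r in R.items():
        m=np.zeros(H.shape,bool)
        for a,b in r: m|=(H>=a)&(H<=b)
        m&=(S>110)&(P[...,2]>zlo)&(P[...,2]<.115)&(P[...,0]>box[0])&(P[...,0]<box[1])&(P[...,1]>box[2])&(P[...,1]<box[3])
        n,l,st,ce=cv2.connectedComponentsWithStats(m.astype(np.uint8))
        if n<2: out[k]=None; continue
        i=1+np.argmax(st[1:,4]); q=P[l==i]; top=q[q[:,2]>.094][:,:2]
        r=cv2.minAreaRect(top.astype(np.float32)) if len(top)>4 else None
        out[k]=(st[i,4],ce[i].round(0),q.mean(0).round(4),r)
    return out
E
python3 - <<'E'
from loc import *
d=np.load('a.npz')
for a,b in(('s','sp'),('d','dp')):
    for k,v in knobs(d[a],d[b]).items(): print(k,v)
im=cv2.resize(d['s'][170:270,280:410],(780,600),interpolation=cv2.INTER_CUBIC); cv2.imwrite('pics/crop.png',im[:,:,::-1])
P=d['sp']
for n,(u,v) in dict(beaker=(207,305),tube=(383,172),box=(213,235),plate=(337,296)).items(): print(n,P[v,u])
E
```

```text
red (np.int32(294), array([356., 221.]), array([0.4517, 0.0289, 0.0865]), ((0.4534018933773041, 0.025218460708856583), (0.04112878441810608, 0.016059864312410355), 41.0413703918457))
yellow (np.int32(196), array([319., 209.]), array([0.5401, 0.0329, 0.0871]), ((0.5424516201019287, 0.02738730050623417), (0.01230389904230833, 0.043358270078897476), 7.047206401824951))
green (np.int32(74), array([374., 203.]), array([ 0.4508, -0.0548,  0.091 ]), ((0.45427510142326355, -0.059985220432281494), (0.009172746911644936, 0.03403859585523605), 26.111610412597656))
blue (np.int32(32), array([340., 188.]), array([ 0.5443, -0.0617,  0.0989]), ((0.5450639724731445, -0.061933957040309906), (0.035348232835531235, 0.010783999226987362), 75.70056915283203))
red (np.int32(264), array([349., 209.]), array([0.4533, 0.0293, 0.0862]), ((0.4552488625049591, 0.026228247210383415), (0.04161108285188675, 0.014327175915241241), 46.915645599365234))
yellow (np.int32(170), array([315., 202.]), array([0.5418, 0.0342, 0.0873]), ((0.5452200770378113, 0.028252795338630676), (0.01410709135234356, 0.04097198322415352), 7.47297477722168))
green (np.int32(97), array([365., 197.]), array([ 0.4511, -0.0523,  0.0882]), ((0.4560239613056183, -0.06133029982447624), (0.012044383212924004, 0.03637727349996567), 27.029300689697266))
blue (np.int32(122), array([333., 189.]), array([ 0.5443, -0.0589,  0.0882]), ((0.5476586818695068, -0.06092415377497673), (0.035556718707084656, 0.012939074076712132), 64.72124481201172))
beaker [0.55260961 0.35903786 0.05160254]
tube [ 0.56458188 -0.36209788  0.02307015]
box [0.71635888 0.18263181 0.03487293]
plate [0.40612633 0.17857301 0.01276209]
```

View pics/crop.png

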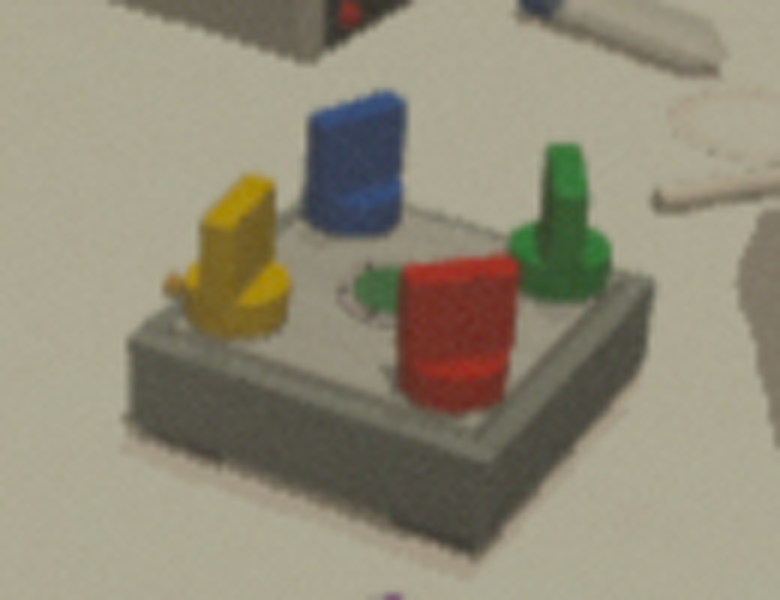

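The crop confirms the four bars on the grey chamber: red front (455,330), blue back (355,165), yellow left (240,255), green right (565,220). I move over it next.

Request:
jog_arm(
  gripper=[1,1,1,1,0.6,0.6,0.6,0.6],
  offset=[
    [2.3,4,0],
    [4.6,8,0],
    [6.9,12,0],
    [9.2,16,0],
    [11.5,20,0],
    [13.8,24,0],
    [16.1,28,0],
    [18.4,32,0],
  ],
  twist=[10,20,30,40,50,60,70,80],
  squeeze=60,
)

```text
clock: 1.1
tcp_pos: [0.39, -0.2155, 0.2311]
orientation: [-0.0, 0.634, 0.773, 0.0]
wrist_force: [0.1, -0.7, 0.4]
finger_gap: 0.0511
grip_force: 0.0
```

Request:
jog_arm(
  gripper=[0.6,0.6,0.6,0.6,0.6,0.6,0.6,0.6],
  offset=[
    [2.2,4,0],
    [4.4,8,0],
    [6.6,12,0],
    [8.8,16,0],
    [11,20,0],
    [11,20,0],
    [11,20,0],
    [11,20,0],
  ],
  twist=[10,20,30,40,50,60,70,80],
)

```text
clock: 2.1
tcp_pos: [0.4994, -0.0166, 0.2308]
orientation: [-0.001, -0.012, 1.0, 0.0]
wrist_force: [0.4, 1.3, -0.9]
finger_gap: 0.0512
grip_force: 0.0
```

Run:
```python
from loc import *
c=env.read_camera('wrist'); save(c,'w1.png'); P=pts(c)
print(c['cam_to_world'],c['fovy'])
for k,v in knobs(c['image'],P).items(): print(k,v)
s=env.get_state(); print(s['clock'],s['tcp_pos'],s['orientation'],s['joint_pos'],s['ft_torque'])
```

```text
[[-2.27346406e-02 -9.62036157e-01 -2.71973471e-01  4.29637584e-01]
 [ 9.99741533e-01 -2.18595885e-02 -6.24711647e-03 -1.69624626e-02]
 [ 6.47237658e-05 -2.72045201e-01  9.62284472e-01  3.73072475e-01]
 [ 0.00000000e+00  0.00000000e+00  0.00000000e+00  1.00000000e+00]] 70.38317539974842
red (np.int32(667), array([365., 144.]), array([0.4531, 0.0228, 0.0983]), ((0.4535965323448181, 0.024121832102537155), (0.04195493459701538, 0.01340528018772602), 47.56361770629883))
yellow (np.int32(804), array([362., 227.]), array([0.5402, 0.0248, 0.0921]), ((0.5431124567985535, 0.02580840140581131), (0.01345744263380766, 0.041364409029483795), 7.071917533874512))
green (np.int32(610), array([274., 145.]), array([ 0.4554, -0.0646,  0.0989]), ((0.4557218849658966, -0.06532955914735794), (0.013932806439697742, 0.04058719053864479), 30.473798751831055))
blue (np.int32(810), array([279., 227.]), array([ 0.5423, -0.0624,  0.0919]), ((0.5451850891113281, -0.06339464336633682), (0.03995952010154724, 0.01334581058472395), 68.76486206054688))
2.15 [ 0.49934108 -0.01673046  0.23082635] [-5.61019216e-04 -1.39663661e-02  9.99902297e-01  1.49838384e-04] [-1.94343288e-01  1.68384980e-01 -1.43750596e-01  1.25982051e+00
  6.11530609e-05 -2.22276969e-01] [ 0.01830044 -0.03848547  0.03936131]
```

View pics/w1.png

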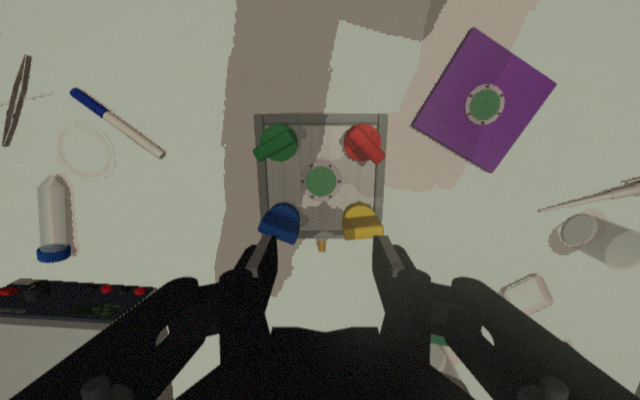

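The wrist view confirms it: red (365,144), green (274,145), blue (279,227), yellow (362,227); the cover's purple look-alike is off at (485,100). Going for red.

Request:
jog_arm(
  gripper=[0.6,0.6,0.6,0.6,0.6,0.6,0.6,0.6],
  offset=[
    [-2,2,0],
    [-4,4,0],
    [-4.6,4.1,-1],
    [-4.6,4.1,-4],
    [-4.6,4.1,-8],
    [-4.6,4.1,-12],
    [-4.6,4.1,-15.8],
    [-4.6,4.1,-15.8],
  ],
  twist=[10,20,30,40,46,46,46,46],
)

```text
clock: 3.15
tcp_pos: [0.4506, 0.0243, 0.0709]
orientation: [-0.003, -0.397, 0.918, 0.002]
wrist_force: [0.0, 0.8, 0.2]
finger_gap: 0.0513
grip_force: 0.0
```

```bash
cat > rd.py <<'E'
from h import *
import sys
n=int(sys.argv[1]) if len(sys.argv)>1 else 3
T=[];F=[]
for i in range(n):
    s=env.get_state(); T.append(s['ft_torque']);F.append(s['wrist_force'])
    env.read_camera('wrist')
q=s['orientation']; 
print('t',round(s['clock'],2),'tcp',s['tcp_pos'].round(4),'yaw',round(np.degrees(2*np.arctan2(q[2],q[1]))%360,2),'Tz',np.round([t[2] for t in T],3),'F',np.mean(F,0).round(1),'j6',s['joint_pos'][5].round(2),'gap',round(s['finger_gap'],4))
E
python3 rd.py 4
```

```text
t 3.3 tcp [0.4547 0.0238 0.0746] yaw 226.91 Tz [-0.004  0.008 -0.03   0.033] F [0.1 0.5 0.2] j6 -0.94 gap 0.051
```

Request:
jog_arm(
  gripper=[0,0,0,0,0,0,0,0],
  offset=[
    [0,0,0],
    [0,0,0],
    [0,0,0],
    [0,0,0],
    [0,0,0],
    [0,0,0],
    [0,0,0],
    [0,0,0],
  ],
  twist=[0,0,0,0,-2,-4,-6,-7],
)

```text
clock: 4.35
tcp_pos: [0.4551, 0.0232, 0.0745]
orientation: [0.001, -0.341, 0.94, -0.001]
wrist_force: [1.2, -3.6, 6.3]
finger_gap: 0.0128
grip_force: 62.3
```

```bash
python3 rd.py 4
```

```text
t 4.5 tcp [0.4551 0.0233 0.0745] yaw 219.92 Tz [ 0.07  -0.017 -0.08  -0.029] F [ 0.8 -2.9  6.7] j6 -0.82 gap 0.0132
```

Request:
jog_arm(
  gripper=[0,0,0,0,0,0,0,0],
  offset=[
    [0,0,0],
    [0,0,0],
    [0,0,0],
    [0,0,0],
    [0,0,0],
    [0,0,0],
    [0,0,0],
    [0,0,0],
  ],
  twist=[-2,-4,-5,-5.5,-6,-6.5,-7,-7],
)

```text
clock: 5.55
tcp_pos: [0.4552, 0.0232, 0.0746]
orientation: [0.001, -0.283, 0.959, -0.001]
wrist_force: [0.8, -3.5, 7.0]
finger_gap: 0.0126
grip_force: 62.3
```

```bash
python3 rd.py 5
```

```text
t 5.75 tcp [0.4551 0.0232 0.0746] yaw 212.93 Tz [0.037 0.01  0.048 0.053 0.038] F [ 0.7 -3.2  6.6] j6 -0.7 gap 0.0127
```

Request:
jog_arm(
  gripper=[0,0,0,0,0,0,0,0],
  offset=[
    [0,0,0],
    [0,0,0],
    [0,0,0],
    [0,0,0],
    [0,0,0],
    [0,0,0],
    [0,0,0],
    [0,0,0],
  ],
  twist=[-1,-2,-3,-4,-5,-5.5,-6,-6],
)

```text
clock: 6.8
tcp_pos: [0.4552, 0.0232, 0.0746]
orientation: [0.001, -0.233, 0.973, -0.001]
wrist_force: [0.9, -3.2, 6.2]
finger_gap: 0.013
grip_force: 62.3
```

```bash
python3 rd.py 5
```

```text
t 7.0 tcp [0.4552 0.0232 0.0746] yaw 206.94 Tz [0.119 0.077 0.095 0.066 0.135] F [ 0.9 -3.5  6.5] j6 -0.59 gap 0.013
```

Request:
jog_arm(
  gripper=[0.6,0.6,0.6,0.6,0.6,0.6,0.6,0.6],
  offset=[
    [0,0,0],
    [0,0,0],
    [0,0,5],
    [3,-2.9,6],
    [6,-5.8,6],
    [9,-8.7,6],
    [9,-8.7,6],
    [9,-8.7,6],
  ],
  twist=[0,0,0,10,20,30,40,42],
)

```text
clock: 8.05
tcp_pos: [0.5432, -0.063, 0.1325]
orientation: [-0.001, -0.566, 0.824, 0.001]
wrist_force: [-1.2, -0.3, -0.3]
finger_gap: 0.0513
grip_force: 0.0
```

Request:
jog_arm(
  gripper=[0.6,0.6,0.6,0,0,0,0,0],
  offset=[
    [0,0,-3],
    [0,0,-6],
    [0,0,-6],
    [0,0,-6],
    [0,0,-6],
    [0,0,-6],
    [0,0,-6],
    [0,0,-6],
  ],
  twist=[0,0,0,0,0,0,0,-2],
)

```text
clock: 9.05
tcp_pos: [0.5472, -0.0639, 0.0754]
orientation: [0.002, -0.551, 0.834, -0.003]
wrist_force: [6.5, -1.6, -2.2]
finger_gap: 0.0135
grip_force: 61.9
```

```bash
python3 rd.py 3
```

```text
t 9.15 tcp [ 0.5472 -0.0639  0.0753] yaw 246.89 Tz [ 0.032  0.001 -0.034] F [ 6.  -1.2 -1.9] j6 -1.43 gap 0.0131
```

Request:
jog_arm(
  gripper=[0,0,0,0,0,0,0,0],
  offset=[
    [0,0,0],
    [0,0,0],
    [0,0,0],
    [0,0,0],
    [0,0,0],
    [0,0,0],
    [0,0,0],
    [0,0,0],
  ],
  twist=[-2,-4,-5,-6,-7,-7.5,-8,-8],
)

```text
clock: 10.2
tcp_pos: [0.5473, -0.064, 0.0754]
orientation: [0.003, -0.492, 0.871, -0.003]
wrist_force: [5.8, -0.8, -2.3]
finger_gap: 0.0127
grip_force: 62.0
```

```bash
python3 rd.py 5
```

```text
t 10.4 tcp [ 0.5473 -0.0639  0.0754] yaw 238.93 Tz [-0.03   0.005 -0.021 -0.036 -0.034] F [ 6.1 -1.5 -2.6] j6 -1.29 gap 0.0131
```

Request:
jog_arm(
  gripper=[0,0,0,0,0,0,0,0],
  offset=[
    [0,0,0],
    [0,0,0],
    [0,0,0],
    [0,0,0],
    [0,0,0],
    [0,0,0],
    [0,0,0],
    [0,0,0],
  ],
  twist=[-2,-4,-5,-6,-7,-7.5,-8,-8],
)

```text
clock: 11.45
tcp_pos: [0.5474, -0.064, 0.0754]
orientation: [0.003, -0.43, 0.903, -0.002]
wrist_force: [5.8, -1.2, -2.4]
finger_gap: 0.013
grip_force: 62.0
```

```bash
python3 rd.py 5
```

```text
t 11.65 tcp [ 0.5474 -0.064   0.0754] yaw 230.93 Tz [-0.037 -0.045 -0.053 -0.06  -0.039] F [ 6.3 -1.8 -2.8] j6 -1.15 gap 0.0124
```

Request:
jog_arm(
  gripper=[0,0,0,0,0,0,0,0],
  offset=[
    [0,0,0],
    [0,0,0],
    [0,0,0],
    [0,0,0],
    [0,0,0],
    [0,0,0],
    [0,0,0],
    [0,0,0],
  ],
  twist=[-2,-4,-5,-6,-7,-7.5,-8,-8],
)

```text
clock: 12.7
tcp_pos: [0.5476, -0.0641, 0.0754]
orientation: [0.003, -0.366, 0.931, -0.002]
wrist_force: [6.0, -2.7, -3.0]
finger_gap: 0.0128
grip_force: 61.9
```

```bash
python3 rd.py 5
```

```text
t 12.9 tcp [ 0.5475 -0.0641  0.0753] yaw 222.92 Tz [-0.068 -0.039 -0.029 -0.089 -0.02 ] F [ 7.  -1.8 -2.8] j6 -1.01 gap 0.0127
```

Request:
jog_arm(
  gripper=[0,0,0,0,0,0,0,0],
  offset=[
    [0,0,0],
    [0,0,0],
    [0,0,0],
    [0,0,0],
    [0,0,0],
    [0,0,0],
    [0,0,0],
    [0,0,0],
  ],
  twist=[-2,-4,-5,-6,-7,-7.5,-8,-8],
)

```text
clock: 13.95
tcp_pos: [0.5477, -0.0642, 0.0754]
orientation: [0.003, -0.3, 0.954, -0.002]
wrist_force: [7.3, -2.5, -3.3]
finger_gap: 0.0129
grip_force: 61.9
```

```bash
python3 rd.py 5
```

```text
t 14.15 tcp [ 0.5477 -0.0642  0.0754] yaw 214.92 Tz [-0.006 -0.047  0.004 -0.022 -0.032] F [ 7.3 -2.  -3.4] j6 -0.87 gap 0.0128
```

Request:
jog_arm(
  gripper=[0,0,0,0,0,0,0,0],
  offset=[
    [0,0,0],
    [0,0,0],
    [0,0,0],
    [0,0,0],
    [0,0,0],
    [0,0,0],
    [0,0,0],
    [0,0,0],
  ],
  twist=[-2,-4,-5,-6,-7,-7.5,-8,-8],
)

```text
clock: 15.2
tcp_pos: [0.5477, -0.0643, 0.0754]
orientation: [0.004, -0.233, 0.973, -0.002]
wrist_force: [6.8, -2.7, -2.9]
finger_gap: 0.0127
grip_force: 61.9
```

```bash
python3 rd.py 6
```

```text
t 15.45 tcp [ 0.5478 -0.0643  0.0754] yaw 206.93 Tz [0.1   0.069 0.078 0.051 0.052 0.127] F [ 7.3 -2.2 -3.1] j6 -0.73 gap 0.0132
```

Request:
jog_arm(
  gripper=[0.6,0.6,0.6,0.6,0.6,0.6,0.6,0.6],
  offset=[
    [0,0,0],
    [0,0,0],
    [0,0,5],
    [0,3,6],
    [0,6,6],
    [0,8.9,6],
    [0,8.9,6],
    [0,8.9,6],
  ],
  twist=[0,0,5,15,25,35,45,55],
)

```text
clock: 16.5
tcp_pos: [0.5433, 0.0268, 0.1336]
orientation: [-0.0, -0.658, 0.753, 0.0]
wrist_force: [-0.3, -0.7, 0.7]
finger_gap: 0.0512
grip_force: 0.0
```

Request:
jog_arm(
  gripper=[0.6,0.6,0.6,0.6,0,0,0,0],
  offset=[
    [0,0,0],
    [0,0,-2],
    [0,0,-6],
    [0,0,-6],
    [0,0,-6],
    [0,0,-6],
    [0,0,-6],
    [0,0,-6],
  ],
  twist=[10,15,15,15,15,15,15,15],
)

```text
clock: 17.5
tcp_pos: [0.5448, 0.0259, 0.0752]
orientation: [-0.001, 0.749, -0.663, 0.001]
wrist_force: [-1.3, 1.1, 6.0]
finger_gap: 0.0133
grip_force: 60.2
```

```bash
python3 rd.py 3
```

```text
t 17.6 tcp [0.5448 0.0259 0.0752] yaw 276.95 Tz [ 0.037 -0.064 -0.08 ] F [-0.9  0.2  6.4] j6 -1.79 gap 0.0129
```

Request:
jog_arm(
  gripper=[0,0,0,0,0,0,0,0],
  offset=[
    [0,0,0],
    [0,0,0],
    [0,0,0],
    [0,0,0],
    [0,0,0],
    [0,0,0],
    [0,0,0],
    [0,0,0],
  ],
  twist=[-2,-4,-6,-7,-8,-9,-9.5,-9.5],
)

```text
clock: 18.65
tcp_pos: [0.5449, 0.0259, 0.0752]
orientation: [0.001, -0.691, 0.723, -0.001]
wrist_force: [-1.8, -0.0, 6.1]
finger_gap: 0.0127
grip_force: 60.3
```

```bash
python3 rd.py 5
```

```text
t 18.85 tcp [0.5449 0.0259 0.0752] yaw 267.45 Tz [-0.063 -0.039  0.032 -0.074 -0.039] F [-1.2  0.2  6. ] j6 -1.63 gap 0.0129
```

Request:
jog_arm(
  gripper=[0,0,0,0,0,0,0,0],
  offset=[
    [0,0,0],
    [0,0,0],
    [0,0,0],
    [0,0,0],
    [0,0,0],
    [0,0,0],
    [0,0,0],
    [0,0,0],
  ],
  twist=[-2,-4,-5,-6,-7,-7.5,-8,-8],
)

```text
clock: 19.9
tcp_pos: [0.545, 0.0259, 0.0752]
orientation: [0.001, -0.639, 0.769, -0.001]
wrist_force: [-0.6, 0.8, 5.8]
finger_gap: 0.0129
grip_force: 60.3
```

```bash
python3 rd.py 5
```

```text
t 20.1 tcp [0.545  0.0259 0.0752] yaw 259.46 Tz [-0.053 -0.025 -0.071 -0.035 -0.118] F [-0.4  0.8  5.6] j6 -1.49 gap 0.0129
```

Request:
jog_arm(
  gripper=[0,0,0,0,0,0,0,0],
  offset=[
    [0,0,0],
    [0,0,0],
    [0,0,0],
    [0,0,0],
    [0,0,0],
    [0,0,0],
    [0,0,0],
    [0,0,0],
  ],
  twist=[-2,-4,-5,-6,-7,-7.5,-8,-8],
)

```text
clock: 21.15
tcp_pos: [0.5451, 0.0258, 0.0753]
orientation: [0.001, -0.584, 0.812, -0.001]
wrist_force: [-1.1, -0.8, 6.6]
finger_gap: 0.0128
grip_force: 60.3
```

```bash
python3 rd.py 5
```

```text
t 21.35 tcp [0.5452 0.0258 0.0753] yaw 251.47 Tz [0.085 0.096 0.094 0.096 0.049] F [-1.  -0.   6.5] j6 -1.35 gap 0.0128
```

Request:
jog_arm(
  gripper=[0.6,0.6,0.6,0.6,0.6,0.6,0.6,0.6],
  offset=[
    [0,0,0],
    [0,0,0],
    [0,0,5],
    [-3,-3,6],
    [-6,-6,6],
    [-8.7,-9.2,6],
    [-8.7,-9.2,6],
    [-8.7,-9.2,6],
  ],
  twist=[0,0,0,10,20,30,40,49],
)

```text
clock: 22.4
tcp_pos: [0.4562, -0.0665, 0.1334]
orientation: [0.0, 0.869, -0.495, -0.0]
wrist_force: [-0.5, -0.1, 0.4]
finger_gap: 0.0512
grip_force: 0.0
```

Request:
jog_arm(
  gripper=[0.6,0.6,0.6,0,0,0,0,0],
  offset=[
    [0,0,-3],
    [0,0,-6],
    [0,0,-6],
    [0,0,-6],
    [0,0,-6],
    [0,0,-6],
    [0,0,-6],
    [0,0,-6],
  ],
  twist=[0,0,0,0,0,0,0,0],
)

```text
clock: 23.4
tcp_pos: [0.457, -0.0667, 0.0748]
orientation: [0.001, 0.868, -0.497, 0.001]
wrist_force: [-3.4, -2.5, 5.1]
finger_gap: 0.0129
grip_force: 59.0
```

```bash
python3 rd.py 3
```

```text
t 23.5 tcp [ 0.457  -0.0667  0.0748] yaw 300.44 Tz [-0.024 -0.016  0.043] F [-3.  -2.1  5.4] j6 -2.42 gap 0.0127
```

Request:
jog_arm(
  gripper=[0,0,0,0,0,0,0,0],
  offset=[
    [0,0,0],
    [0,0,0],
    [0,0,0],
    [0,0,0],
    [0,0,0],
    [0,0,0],
    [0,0,0],
    [0,0,0],
  ],
  twist=[-2,-4,-6,-7,-8,-9,-9.5,-9.5],
)

```text
clock: 24.55
tcp_pos: [0.4571, -0.0667, 0.0748]
orientation: [0.0, 0.824, -0.567, 0.001]
wrist_force: [-2.0, -1.4, 4.9]
finger_gap: 0.0128
grip_force: 59.1
```

```bash
python3 rd.py 5
```

```text
t 24.75 tcp [ 0.4571 -0.0667  0.0748] yaw 290.93 Tz [ 0.025 -0.052 -0.073 -0.066 -0.086] F [-2.3 -1.6  5.2] j6 -2.25 gap 0.0131
```

Request:
jog_arm(
  gripper=[0,0,0,0,0,0,0,0],
  offset=[
    [0,0,0],
    [0,0,0],
    [0,0,0],
    [0,0,0],
    [0,0,0],
    [0,0,0],
    [0,0,0],
    [0,0,0],
  ],
  twist=[-2,-4,-5,-6,-7,-7.5,-8,-8],
)

```text
clock: 25.8
tcp_pos: [0.4572, -0.0667, 0.0748]
orientation: [0.0, 0.782, -0.623, 0.001]
wrist_force: [-2.9, -1.2, 4.8]
finger_gap: 0.0131
grip_force: 59.0
```

```bash
python3 rd.py 5
```

```text
t 26.0 tcp [ 0.4572 -0.0667  0.0748] yaw 282.93 Tz [-0.065 -0.02  -0.051 -0.019 -0.003] F [-2.8 -1.6  5.2] j6 -2.11 gap 0.0129
```

Request:
jog_arm(
  gripper=[0,0,0,0,0,0,0,0],
  offset=[
    [0,0,0],
    [0,0,0],
    [0,0,0],
    [0,0,0],
    [0,0,0],
    [0,0,0],
    [0,0,0],
    [0,0,0],
  ],
  twist=[-2,-4,-5,-6,-7,-7.5,-8,-8],
)

```text
clock: 27.05
tcp_pos: [0.4572, -0.0667, 0.0748]
orientation: [0.0, 0.737, -0.676, 0.001]
wrist_force: [-2.2, -2.3, 5.0]
finger_gap: 0.0129
grip_force: 59.1
```

```bash
python3 rd.py 5
```

```text
t 27.25 tcp [ 0.4572 -0.0667  0.0748] yaw 274.93 Tz [-0.056 -0.087 -0.037 -0.023 -0.006] F [-2.8 -1.5  4.9] j6 -1.97 gap 0.0132
```

Request:
jog_arm(
  gripper=[0,0,0,0,0,0,0,0],
  offset=[
    [0,0,0],
    [0,0,0],
    [0,0,0],
    [0,0,0],
    [0,0,0],
    [0,0,0],
    [0,0,0],
    [0,0,0],
  ],
  twist=[-2,-4,-5,-6,-7,-7.5,-8,-8],
)

```text
clock: 28.3
tcp_pos: [0.4573, -0.0667, 0.0749]
orientation: [-0.0, -0.688, 0.726, -0.001]
wrist_force: [-2.5, -1.4, 5.6]
finger_gap: 0.0128
grip_force: 59.1
```

```bash
python3 rd.py 5
```

```text
t 28.5 tcp [ 0.4573 -0.0667  0.0749] yaw 266.94 Tz [0.03  0.06  0.128 0.006 0.089] F [-2.7 -1.4  5.2] j6 -1.84 gap 0.013
```

Request:
jog_arm(
  gripper=[0,0,0,0,0,0,0,0],
  offset=[
    [0,0,0],
    [0,0,0],
    [0,0,0],
    [0,0,0],
    [0,0,0],
    [0,0,0],
    [0,0,0],
    [0,0,0],
  ],
  twist=[-0.5,-1,-1.5,-2,-2.5,-3,-3,-3],
)

```text
clock: 29.55
tcp_pos: [0.4573, -0.0667, 0.0749]
orientation: [-0.0, -0.669, 0.743, -0.001]
wrist_force: [-3.1, -1.4, 6.4]
finger_gap: 0.0132
grip_force: 59.1
```

```bash
python3 rd.py 6
```

```text
t 29.8 tcp [ 0.4573 -0.0667  0.0749] yaw 263.95 Tz [0.119 0.166 0.098 0.095 0.077 0.128] F [-2.7 -1.7  5.6] j6 -1.78 gap 0.0126
```

Request:
jog_arm(
  gripper=[0.6,0.6,0.6,0.6,0.6,0.6,0.6,0.6],
  offset=[
    [0,0,0],
    [0,0,0],
    [0,0,5],
    [-0.1,3,6],
    [-0.2,6,6],
    [-0.2,9,6],
    [-0.2,9,6],
    [-0.2,9,6],
  ],
  twist=[0,0,0,-10,-20,-30,-40,-50],
)

```text
clock: 30.85
tcp_pos: [0.4547, 0.0247, 0.1334]
orientation: [0.0, -0.29, 0.957, 0.0]
wrist_force: [-0.0, -0.0, 0.0]
finger_gap: 0.0512
grip_force: 0.0
```

Request:
jog_arm(
  gripper=[0.6,0.6,0.6,0,0,0,0,0],
  offset=[
    [0,0,-2],
    [0,0,-6],
    [0,0,-6],
    [0,0,-6],
    [0,0,-6],
    [0,0,-6],
    [0,0,-6],
    [0,0,-6],
  ],
  twist=[-7,-7,-7,-7,-7,-7,-7,-7],
)

```text
clock: 31.85
tcp_pos: [0.4561, 0.0235, 0.075]
orientation: [0.002, -0.233, 0.972, -0.001]
wrist_force: [-0.6, -0.9, 5.6]
finger_gap: 0.0131
grip_force: 61.1
```

Request:
jog_arm(
  gripper=[0,0,0,0,0,0,0,0],
  offset=[
    [0,0,0],
    [0,0,0],
    [0,0,0],
    [0,0,0],
    [0,0,0],
    [0,0,0],
    [0,0,0],
    [0,0,0],
  ],
  twist=[-3,-6,-9,-12,-14,-15,-16,-16],
)

```text
clock: 32.85
tcp_pos: [0.4563, 0.0232, 0.0751]
orientation: [0.002, -0.096, 0.995, -0.001]
wrist_force: [-0.4, -2.7, 7.0]
finger_gap: 0.0128
grip_force: 61.3
```

```bash
python3 rd.py 5
```

```text
t 33.05 tcp [0.4563 0.0232 0.0751] yaw 190.97 Tz [0.381 0.293 0.331 0.333 0.297] F [-0.5 -2.7  6.7] j6 -0.32 gap 0.013
```

Request:
jog_arm(
  gripper=[0,0,0,0,0,0,0,0],
  offset=[
    [0,0,0],
    [0,0,0],
    [0,0,0],
    [0,0,0],
    [0,0,0],
    [0,0,0],
    [0,0,0],
    [0,0,0],
  ],
  twist=[-1,-2,-3,-4,-4.5,-5,-5,-5],
)

```text
clock: 34.1
tcp_pos: [0.4563, 0.0231, 0.0751]
orientation: [0.002, -0.052, 0.999, -0.001]
wrist_force: [-1.6, -3.2, 7.0]
finger_gap: 0.0131
grip_force: 61.4
```

```bash
python3 rd.py 5
```

```text
t 34.3 tcp [0.4563 0.0231 0.0751] yaw 185.99 Tz [0.452 0.349 0.431 0.451 0.418] F [-0.6 -3.3  7. ] j6 -0.23 gap 0.0126
```

Request:
jog_arm(
  gripper=[0.6,0.6,0.6,0.6,0.6,0.6,0.6,0.6],
  offset=[
    [0,0,0],
    [0,0,0],
    [0,0,5],
    [3,-2.9,6],
    [6,-5.8,6],
    [9.2,-8.7,6],
    [9.2,-8.7,6],
    [9.2,-8.7,6],
  ],
  twist=[0,0,0,10,21,21,21,21],
)

```text
clock: 35.35
tcp_pos: [0.5457, -0.0625, 0.1327]
orientation: [-0.001, -0.233, 0.972, 0.001]
wrist_force: [-0.1, 0.3, 0.6]
finger_gap: 0.0514
grip_force: 0.0
```

Request:
jog_arm(
  gripper=[0.6,0.6,0.6,0,0,0,0,0],
  offset=[
    [0,0,-3],
    [0,0,-6],
    [0,0,-6],
    [0,0,-6],
    [0,0,-6],
    [0,0,-6],
    [0,0,-6],
    [0,0,-6],
  ],
  twist=[0,0,0,0,0,0,0,0],
)

```text
clock: 36.35
tcp_pos: [0.5482, -0.0641, 0.0752]
orientation: [0.001, -0.233, 0.973, -0.001]
wrist_force: [-0.0, -4.2, 7.3]
finger_gap: 0.0129
grip_force: 62.4
```

Request:
jog_arm(
  gripper=[0,0,0,0,0,0,0,0],
  offset=[
    [0,0,0],
    [0,0,0],
    [0,0,0],
    [0,0,0],
    [0,0,0],
    [0,0,0],
    [0,0,0],
    [0,0,0],
  ],
  twist=[-3,-6,-9,-12,-14,-15,-16,-16],
)

```text
clock: 37.35
tcp_pos: [0.5484, -0.0644, 0.0753]
orientation: [0.002, -0.095, 0.995, -0.001]
wrist_force: [-0.3, -5.0, 6.7]
finger_gap: 0.0127
grip_force: 62.5
```

```bash
python3 rd.py 5
```

```text
t 37.55 tcp [ 0.5484 -0.0644  0.0753] yaw 190.94 Tz [0.3   0.252 0.254 0.268 0.273] F [-0.  -4.9  6.9] j6 -0.45 gap 0.0125
```

Request:
jog_arm(
  gripper=[0,0,0,0,0,0,0,0],
  offset=[
    [0,0,0],
    [0,0,0],
    [0,0,0],
    [0,0,0],
    [0,0,0],
    [0,0,0],
    [0,0,0],
    [0,0,0],
  ],
  twist=[-2,-4,-5,-6,-7,-7.5,-8,-8],
)

```text
clock: 38.6
tcp_pos: [0.5484, -0.0646, 0.0754]
orientation: [0.002, -0.026, 1.0, -0.002]
wrist_force: [-0.2, -5.2, 5.8]
finger_gap: 0.0128
grip_force: 62.6
```

```bash
python3 rd.py 5
```

```text
t 38.8 tcp [ 0.5484 -0.0646  0.0753] yaw 182.95 Tz [0.44  0.369 0.37  0.344 0.433] F [-0.4 -5.5  6.5] j6 -0.31 gap 0.013
```

Request:
jog_arm(
  gripper=[0.6,0.6,0.6,0.6,0.6,0.6,0.6,0.6],
  offset=[
    [0,0,0],
    [0,0,0],
    [0,0,5],
    [0,3,6],
    [-0.2,6,6],
    [-0.3,9,6],
    [-0.3,9,6],
    [-0.3,9,6],
  ],
  twist=[0,0,5,15,25,35,45,55],
)

```text
clock: 39.85
tcp_pos: [0.5432, 0.0281, 0.133]
orientation: [-0.0, -0.488, 0.873, 0.001]
wrist_force: [-0.3, 0.2, 0.1]
finger_gap: 0.0513
grip_force: 0.0
```

Request:
jog_arm(
  gripper=[0.6,0.6,0.6,0.6,0,0,0,0],
  offset=[
    [0,0,0],
    [0,0,-2],
    [0,0,-6],
    [0,0,-6],
    [0,0,-6],
    [0,0,-6],
    [0,0,-6],
    [0,0,-6],
  ],
  twist=[10,13.5,13.5,13.5,13.5,13.5,13.5,13.5],
)

```text
clock: 40.85
tcp_pos: [0.5454, 0.0268, 0.0751]
orientation: [0.001, -0.584, 0.812, -0.001]
wrist_force: [1.5, -1.8, 6.1]
finger_gap: 0.0127
grip_force: 62.1
```

Request:
jog_arm(
  gripper=[0,0,0,0,0,0,0,0],
  offset=[
    [0,0,0],
    [0,0,0],
    [0,0,0],
    [0,0,0],
    [0,0,0],
    [0,0,0],
    [0,0,0],
    [0,0,0],
  ],
  twist=[-3,-6,-9,-12,-14,-15,-16,-16],
)

```text
clock: 41.85
tcp_pos: [0.5458, 0.0266, 0.0752]
orientation: [0.002, -0.465, 0.885, -0.001]
wrist_force: [2.3, -0.9, 5.5]
finger_gap: 0.013
grip_force: 62.4
```

```bash
python3 rd.py 5
```

```text
t 42.05 tcp [0.5458 0.0266 0.0752] yaw 235.48 Tz [0.306 0.344 0.281 0.274 0.268] F [ 2.1 -1.3  5.5] j6 -1.07 gap 0.0126
```

Request:
jog_arm(
  gripper=[0,0,0,0,0,0,0,0],
  offset=[
    [0,0,0],
    [0,0,0],
    [0,0,0],
    [0,0,0],
    [0,0,0],
    [0,0,0],
    [0,0,0],
    [0,0,0],
  ],
  twist=[-1,-2,-3,-4,-5,-6,-6.5,-6.5],
)

```text
clock: 43.1
tcp_pos: [0.546, 0.0265, 0.0753]
orientation: [0.002, -0.415, 0.91, -0.001]
wrist_force: [2.2, -2.2, 5.9]
finger_gap: 0.0126
grip_force: 62.4
```

```bash
python3 rd.py 5
```

```text
t 43.3 tcp [0.5459 0.0265 0.0753] yaw 228.99 Tz [0.406 0.46  0.349 0.34  0.367] F [ 2.2 -1.5  5.8] j6 -0.95 gap 0.0129
```

Request:
jog_arm(
  gripper=[0.6,0.6,0.6,0.6,0.6,0.6,0.6,0.6],
  offset=[
    [0,0,0],
    [0,0,0],
    [0,0,5],
    [-3,-3,6],
    [-6,-6,6],
    [-8.8,-9.3,6],
    [-8.8,-9.3,6],
    [-8.8,-9.3,6],
  ],
  twist=[0,0,0,10,20,30,35,35],
)

```text
clock: 44.35
tcp_pos: [0.4551, -0.0662, 0.1332]
orientation: [-0.0, -0.668, 0.744, 0.0]
wrist_force: [0.2, 0.1, -0.3]
finger_gap: 0.0513
grip_force: 0.0
```

Request:
jog_arm(
  gripper=[0.6,0.6,0.6,0,0,0,0,0],
  offset=[
    [0,0,-3],
    [0,0,-6],
    [0,0,-6],
    [0,0,-6],
    [0,0,-6],
    [0,0,-6],
    [0,0,-6],
    [0,0,-6],
  ],
  twist=[0,0,0,0,0,0,0,0],
)

```text
clock: 45.35
tcp_pos: [0.4571, -0.0663, 0.0747]
orientation: [0.001, -0.669, 0.743, -0.001]
wrist_force: [1.2, 0.8, 7.5]
finger_gap: 0.0129
grip_force: 61.8
```

Request:
jog_arm(
  gripper=[0,0,0,0,0,0,0,0],
  offset=[
    [0,0,0],
    [0,0,0],
    [0,0,0],
    [0,0,0],
    [0,0,0],
    [0,0,0],
    [0,0,0],
    [0,0,0],
  ],
  twist=[-3,-6,-9,-12,-14,-15,-16,-16],
)

```text
clock: 46.35
tcp_pos: [0.4574, -0.0663, 0.0748]
orientation: [0.001, -0.559, 0.829, -0.001]
wrist_force: [1.1, 0.6, 6.4]
finger_gap: 0.0131
grip_force: 62.1
```

```bash
python3 rd.py 5
```

```text
t 46.55 tcp [ 0.4574 -0.0663  0.0748] yaw 248.0 Tz [0.351 0.291 0.285 0.308 0.318] F [1.5 1.  6.3] j6 -1.51 gap 0.0128
```

Green reads 0.31 N m; 6 degrees more, then I release and lift away.

Request:
jog_arm(
  gripper=[0,0,0,0,0,0,0,0],
  offset=[
    [0,0,0],
    [0,0,0],
    [0,0,0],
    [0,0,0],
    [0,0,0],
    [0,0,0],
    [0,0,0],
    [0,0,0],
  ],
  twist=[-1,-2,-3,-4,-5,-5.5,-6,-6],
)

```text
clock: 47.6
tcp_pos: [0.4575, -0.0663, 0.0749]
orientation: [0.001, -0.515, 0.857, -0.001]
wrist_force: [1.0, 1.2, 7.2]
finger_gap: 0.0129
grip_force: 62.1
```

```bash
python3 rd.py 5
```

```text
t 47.8 tcp [ 0.4575 -0.0663  0.0749] yaw 242.01 Tz [0.405 0.424 0.434 0.39  0.446] F [1.4 0.9 6.8] j6 -1.4 gap 0.0126
```

Request:
jog_arm(
  gripper=[0.6,0.6,0.6,0.6,0.6,0.6,0.6,0.6],
  offset=[
    [0,0,0],
    [0,0,0],
    [0,0,0],
    [0,0,4],
    [0,0,8],
    [0,0,12],
    [2,2.5,15],
    [4,5,15.5],
  ],
  twist=[0,0,0,0,0,0,0,0],
)

```text
clock: 48.85
tcp_pos: [0.4973, -0.016, 0.2309]
orientation: [0.002, -0.514, 0.858, -0.001]
wrist_force: [0.6, 0.6, 0.3]
finger_gap: 0.0512
grip_force: 0.0
```

```bash
python3 rd.py 4
python3 - <<'E'
from loc import *
c=env.read_camera('wrist'); save(c,'w2.png')
for k,v in knobs(c['image'],pts(c)).items(): print(k,v[3])
E
```

```text
t 49.0 tcp [ 0.4962 -0.0153  0.2283] yaw 242.07 Tz [-0.059 -0.026 -0.065 -0.018] F [0.9 0.5 0.1] j6 -1.28 gap 0.0515
red ((0.45421022176742554, 0.023280832916498184), (0.04099147766828537, 0.013822064734995365), 7.887944221496582)
yellow ((0.5435839891433716, 0.025479011237621307), (0.04190231114625931, 0.013956502079963684), 51.61280059814453)
green ((0.4596046209335327, -0.061320651322603226), (0.027435630559921265, 0.011946802958846092), 65.3034439086914)
blue ((0.5454936623573303, -0.06403566896915436), (0.040873076766729355, 0.013756143860518932), 4.619653224945068)
```

View pics/w2.png

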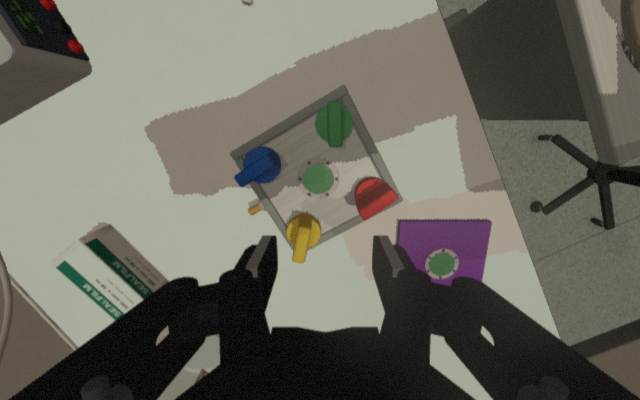

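The picture shows the cover flat in the recess, with red (375,198), blue (258,166), yellow (303,235) and green (335,123) where I left them. The gripper is clear of everything. Handing in.

```bash
python3 -c "
from workcell import env
print(env.hand_in())"
```

```text
the job is handed in; nothing more can be done
None
```

I tightened all four knobs crosswise in two passes, to a final moment of about 0.38–0.42 N m each (roughly 42–45 N), then released, lifted clear and handed the job in at about 49 s; the hand-in returned no verdict.

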